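# Load the pellet press die slide and hold its index plunger up

### The arm

A 7-joint arm with a two-finger parallel gripper is mounted at the origin on the work surface. World frame = base frame: x ahead of the robot, y to its left, z up, the work surface at z = 0. Lengths are in m, angles in rad, forces in N, time in s.
With the tool pointing down it reaches from about 0.425 to 0.875 m from the base axis. Payload 4.7 kg.
Tool frame: the origin (TCP) lies between the finger pads; the fingertips stand 14 mm ahead of it and the grasp point (between the pads) lies 5 mm behind it; z points along the fingers, y is the line along which they close (so a half turn about z gives the same grasp; the last joint's range is limited). The gripper opens to 87 mm and grips with 3 to 60 N. Pads are 19 mm wide; open, the fingers measure 117 mm over their backs; the gripper's body (75 mm by 190 mm) begins 51 mm behind the grasp point.
Start: joints at [1.222, 0.321, -0.07, 1.45, 0.023, 1.371, -0.057], TCP at [0.231, -0.608, 0.237] pointing down, gripper open.
Joint ranges: [-2.86, 2.86], [-0.3, 2.09], [-1.38, 1.24], [0.06, 2.45], [-1.56, 4.7], [0.09, 2.05], [-2.69, 2.69]. Speed limits (rad/s): [2.57, 2.57, 3.14, 3.14, 3.14, 3.14, 3.14].

### API

Orientations are given as a rotation vector (axis times angle).
In Python, from bench import ctrl gives the robot as it stands.
- The arm moves only by the tool step_arm, never from a script. Its argument "commands" is a list of rows, each an object with "travel": the shift along the tool's x, y, z in m, a list of three; "turn": the turn, a rotation vector about the tool's x, y, z in degrees, a list of three. A call has 1 to 5 rows; each row is the pose to reach, as a shift and turn from the pose commanded when the call began, along the tool's axes at that moment; what a row does not reach only later rows make up. A row lasts 1/10 s, in which the tool goes at most 50 mm and 8.59 degrees, less where a joint would pass 70% of its speed; a pose out of reach is approached as far as the arm can. A call with a gripper value outside its range is refused whole. "gripper" is the opening, from 0 (shut) to 1 (fully open), set as the call begins (left out, the last holds). The fingers move at their own pace and stop on an object; "force" is the grip in N (left out, the last holds). Time passes only in rows, so rows that repeat a pose let the fingers close. It gives the time, the measured TCP pose, the force, the opening and the grip force at its end, in the units of the state.
- ctrl.get_state(): the state, without advancing time (a new reading comes with each control period).
- ctrl.get_image(name): name is "side" or "top"; returns the picture (400x640x3 uint8, red, green, blue); there is no depth.
- ctrl.camera_model(name): a dict with "fx", "fy", "cx", "cy" (pixels), "k1" (the pictures are not rectified: a ray, as slopes to the right and down, at radius r is drawn at 1 + k1 r^2 times it, then the intrinsics apply), "R" (3x3) and "t" (3): a world point X has camera coordinates R X + t. Camera axes: x right, y down, z forward; pixel columns grow to the right and rows downward; lengths in m; the calibration is good to about 2 mm. A picture is of the moment at which its call begins. camera_model takes no time and is no camera call.
- ctrl.close_job(): hands the job in; it is judged then, once.
The state is a dict: "time": time; "joint_positions": joint angles; "qd": joint speeds; "joint_torque": joint torques, N m; "position": TCP position; "tool_rot": TCP orientation; "ft_force": force on the tool from outside, world axes, zero at the start; "torque": the same for the moment, N m; "grip_width": opening from 0.0 (shut) to 1.0 (fully open); "grip_force": force on a finger pad.
Only numpy, scipy, OpenCV 4.12 (cv2) and the standard library are available. Lean on these libraries where they do the work, as an engineer would, in place of code of your own. Each camera call takes 0.05 s, during which the arm holds its last target. There are 200 camera calls.

### The job

Take the one die sleeve whose size properly fits the empty pocket in the pellet press's slide, stand it in that pocket fully down and let go of it, leaving the other two sleeves, the bottle and the vial where they stand. Then pull the spring-loaded index plunger by its red knob fully up, so that its pin is clear of its hole in the slide, and keep holding it up: the program finishes while the gripper still holds the knob at the top of its travel, for a colleague to push the slide along.

Things in the scene. Friction and masses are not known exactly. Their poses are not given: they have to be found in the camera images.
- press: blue bench press, fixed; origin on the bench under the slide's centre line, x across the slide, y along it. Base 170 x 420 mm (y -245 to 175), 20 mm thick; on it an aluminium slide 90 x 350 mm (y -185 to 165), top 50 mm up, immovable here. Pocket at (0, 110) mm, plunger (0, 10) mm in a bridge 126 x 34 mm, top 82 mm up; fixed loaded sleeve (0, -150) mm, top 90 mm up
- ram (a point): lower end of the ram, 120 mm above the bench, on the press's head and column: 70 mm wide, 290 mm tall, from press y -240 to -130 mm; gear boss to press x +80; the pull lever slopes up and away towards press -y. Keep clear of it
- pocket (a point): centre of the mouth of the empty round pocket, level with the slide's top, 50 mm above the bench; diameter 39 mm, mouth chamfered 3 mm, flat bottom 20 mm below the mouth; z up. The fitting sleeve is 36 mm in diameter; fully down, 40 mm of it stands above the slide and its centre is 10 mm above this point
- small_centre (a point): centre (half-way up, on the axis) of a loose bright steel die sleeve: upright tube, outside diameter 30 mm, bore 16 mm, 60 mm tall, about 0.24 kg, standing on the bench; z is its axis. Which of the three sleeves stands where differs each time
- medium_centre (a point): centre (half-way up, on the axis) of a loose bright steel die sleeve: upright tube, outside diameter 36 mm, bore 16 mm, 60 mm tall, about 0.385 kg, standing on the bench; z is its axis. Which of the three sleeves stands where differs each time. This is the size that fits the pocket
- large_centre (a point): centre (half-way up, on the axis) of a loose bright steel die sleeve: upright tube, outside diameter 42 mm, bore 16 mm, 60 mm tall, about 0.56 kg, standing on the bench; z is its axis. Which of the three sleeves stands where differs each time
- knob_centre (a point): centre of the plunger's red knob, an upright plain cylinder 28 mm in diameter and 32 mm tall; it rises with the plunger. At rest it is 110 mm above the bench (knob from 94 to 126 mm up); below it are a 20 mm brass barrel, top 89 mm up, and the bridge, top 82 mm up
- plunger (a joint): lift of the plunger in m: 0 seated (pin 10 mm deep in its hole in the slide), 0.020 fully up against its stop (pin tip 10 mm above the slide). A spring and its weight pull it down, with about 6 N at 0 and 11 N at the stop, so an arm that gives a little must pull somewhat farther than 20 mm; it springs back if let go
- reagent_centre (a point): centre of a loose white bottle with red cap, 72 mm diameter, 190 mm tall; leave alone
- vial_centre (a point): centre of a loose amber glass vial with black cap, 36 mm diameter, 60 mm tall; leave alone

How it is judged:
By the outcome, as a careful person would: the job done as asked, in the order asked, and still so for the second after the job is handed in, while the arm keeps its last pose, push and grip.
It also fails if it takes over 45 s, if anything falls off the work surface, if the arm or the gripper's body presses on something with over 40 N, if the wrist force passes 120 N, or if a joint passes its speed limit or range.

## Working session

There is one attempt and no reset: what is moved stays moved. The work goes in short steps, Python scripts to look and compute and a tool call to move; the robot and the scene stay as the last step left them, time stands still between calls to the robot, and variables do not carry over. Pictures are saved under pics/ and viewed, at most 10 in all, crops included, and the job is handed in when it is done.

Besides the shell and the picture viewer there is one more tool, called after "Emit:" by a JSON object that holds its "method" and its "body", one argument or row to a line. step_arm: Moves the arm, as the interface text tells. Its arguments: {"type":"object","properties":{"commands":{"type":"array"},"gripper":{"type":"number"},"force":{"type":"number"}},"required":["commands"]}

```bash
mkdir -p pics
cat > h.py <<'E'
import numpy as np, cv2
from bench import ctrl
from scipy.spatial.transform import Rotation as Ro
def px2w(name,uv,z):
    m=ctrl.camera_model(name);R=np.array(m["R"]);t=np.array(m["t"])
    d=np.array([(uv[0]-m["cx"])/m["fx"],(uv[1]-m["cy"])/m["fy"]]);s=d.copy()
    for _ in range(30): s=d/(1+m["k1"]*(s@s))
    r=R.T@np.array([*s,1]);c=-R.T@t
    return c+r*(z-c[2])/r[2]
def w2px(name,X):
    m=ctrl.camera_model(name);p=np.array(m["R"])@np.array(X)+np.array(m["t"]);s=p[:2]/p[2];s=s*(1+m["k1"]*(s@s))
    return np.array([m["fx"]*s[0]+m["cx"],m["fy"]*s[1]+m["cy"]])
def tool(X):
    s=ctrl.get_state();return Ro.from_rotvec(s["tool_rot"]).inv().apply(np.array(X)-s["position"])
def snap(name,f): 
    im=ctrl.get_image(name);cv2.imwrite("pics/"+f,im[:,:,::-1]);return im
E
python3 - <<'E'
from h import *
for n in("top","side"):
    snap(n,n+"0.png");m=ctrl.camera_model(n);print(n,m["fx"],m["k1"],-np.array(m["R"]).T@m["t"])
s=ctrl.get_state();print(s["position"],s["tool_rot"],Ro.from_rotvec(s["tool_rot"]).as_matrix().round(3),s["time"])
E
```

```text
top 416.89519398278514 -0.005118086330364946 [0.36211057 0.07173363 1.16556305]
side 390.38866829716557 -0.031842311221558235 [-0.10754011  0.84269949  0.68214653]
[ 0.23048487 -0.60726891  0.23558719] [-3.08840673e+00 -5.66592060e-01  6.24194231e-04] [[ 0.935  0.355 -0.001]
 [ 0.355 -0.935  0.002]
 [-0.    -0.002 -1.   ]] 0.1
```

View pics/top0.png

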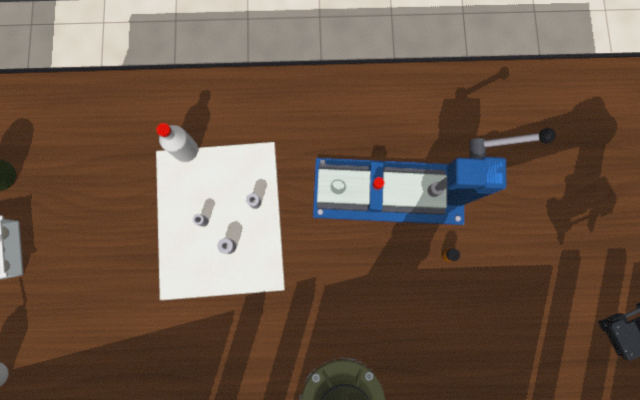

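View pics/side0.png

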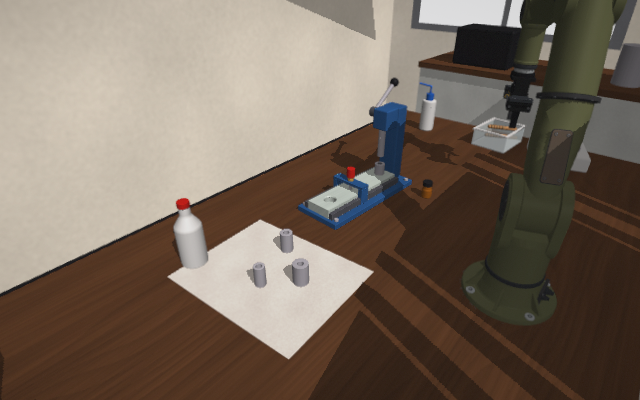

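Top view: the sleeves are at about (200,219), (254,200) and (226,246), the pocket at (338,186), the knob at (379,183) and the vial at (453,255). I'll enlarge the top view to measure them.

Run:
```python
from h import *
a=cv2.imread("pics/top0.png");b=cv2.imread("pics/side0.png")
A=cv2.resize(a[175:260,185:275],None,fx=4.4,fy=4.4,interpolation=cv2.INTER_CUBIC)
B=cv2.resize(a[150:230,310:400],None,fx=4.4,fy=4.4,interpolation=cv2.INTER_CUBIC)
A=A[:352];cv2.imwrite("pics/c0.png",np.hstack([A,B]))
for n,u in dict(s=(200,218),m=(254,200),l=(226,245)).items(): print(n,px2w("top",u,.06))
print("pocket",px2w("top",(338,186),.05),"knob",px2w("top",(379,183),.126),"vial",px2w("top",(453,255),.06),"bottle",px2w("top",(163,129),.19))
print("corners base", [px2w("top",u,.02).round(3) for u in ((316,158),(314,219),(464,225))])
# project hypothetical bases
```

```text
s [0.49640564 0.36652508 0.06      ]
m [0.54072666 0.22214081 0.06      ]
l [0.42258645 0.29715943 0.06      ]
pocket [ 0.57414702 -0.00542184  0.05      ] knob [ 0.56436957 -0.10462348  0.126     ] vial [ 0.378387   -0.30057812  0.06      ] bottle [0.70107766 0.42406473 0.19      ]
corners base [array([0.662, 0.051, 0.02 ]), array([0.489, 0.062, 0.02 ]), array([ 0.46 , -0.351,  0.02 ])]
```

View pics/c0.png

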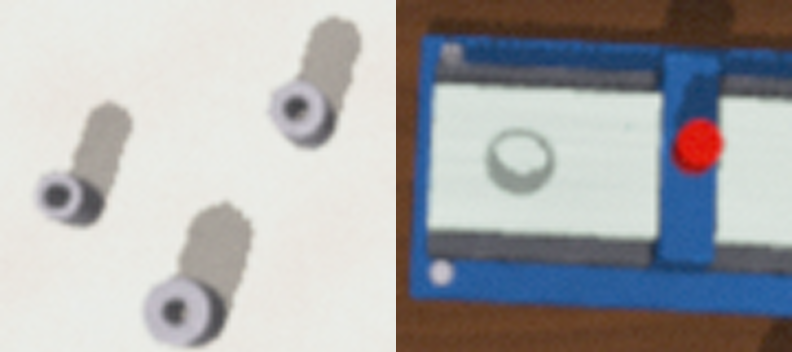

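Measured rim diameters are about 30, 35 and 45 mm, so the medium sleeve is the one at (252,200) px. I'll refine the points and plan the first rows.

```bash
cat >> h.py <<'E'
def rows(wps,yaw=None,n=5):
    "tool-frame rows to world waypoints; yaw = world angle (deg) of tool y, vertical tool"
    s=ctrl.get_state();R=Ro.from_rotvec(s["tool_rot"])
    for w in wps:
        t=R.inv().apply(np.array(w)-s["position"])
        out=(t*1000).round(1)
        if yaw is not None:
            a=np.radians(yaw);y=np.array([np.cos(a),np.sin(a),0]);z=np.array([0,0,-1.]);x=np.cross(y,z)
            d=(R.inv()*Ro.from_matrix(np.c_[x,y,z])).as_rotvec(True).round(2)
        else: d=None
        print(out,np.linalg.norm(t).round(3),d)
def tri(u1,u2):
    from scipy.optimize import least_squares
    r=least_squares(lambda X:np.r_[w2px("top",X)-u1,w2px("side",X)-u2],[.5,0,.08]);return r.x,r.fun
def red(name,f=None,box=None):
    im=ctrl.get_image(name).astype(int) if f is None else cv2.imread(f)[:,:,::-1].astype(int)
    m=(im[...,0]>150)&(im[...,1]<70)&(im[...,2]<70);v,u=np.nonzero(m);k=np.ones(len(u),bool)
    if box: k=(u>box[0])&(u<box[1])&(v>box[2])&(v<box[3])
    return np.array([u[k].mean(),v[k].mean()]),k.sum()
E
python3 - <<'E'
from h import *
a,_=red("top","pics/top0.png",(350,420,150,220));b,_=red("side","pics/side0.png",(320,370,150,200))
print(a,b,tri(a,b),px2w("top",a,.124))
print("med",px2w("top",(252.3,199.6),.06),"pocket",px2w("top",(337.8,186),.05))
rows([(.26,-.56,.25),(.29,-.51,.25),(.32,-.46,.25),(.34,-.41,.25),(.36,-.36,.25)],-4.5)
b=cv2.imread("pics/side0.png")
A=cv2.resize(b[220:295,240:320],None,fx=4.8,fy=4.8,interpolation=cv2.INTER_CUBIC)
B=cv2.resize(b[155:230,295:375],None,fx=4.8,fy=4.8,interpolation=cv2.INTER_CUBIC)
cv2.imwrite("pics/c1.png",np.hstack([A,B]))
E
```

```text
[378.16666667 182.53571429] [351.48275862 171.48275862] (array([ 0.56616492, -0.10623274,  0.11222543]), array([ 0.56964467,  0.80971501, -1.26269016, -0.14338881])) [ 0.56602417 -0.10290516  0.124     ]
med [0.54194937 0.22669207 0.06      ] pocket [ 0.57416315 -0.0048774   0.05      ]
[ 44.4 -33.7 -14.4] 0.058 [-9.000e-02 -5.000e-02 -6.471e+01]
[ 90.2 -69.8 -14.3] 0.115 [-9.000e-02 -5.000e-02 -6.471e+01]
[ 136.  -105.9  -14.2] 0.173 [-9.000e-02 -5.000e-02 -6.471e+01]
[ 172.4 -145.6  -14.2] 0.226 [-9.000e-02 -5.000e-02 -6.471e+01]
[ 208.9 -185.2  -14.1] 0.28 [-9.000e-02 -5.000e-02 -6.471e+01]
```

View pics/c1.png

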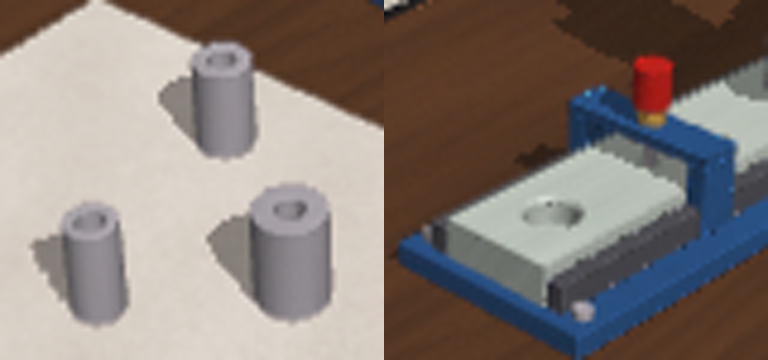

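Crop: the medium sleeve's top centre is at side px (285.9,232.1), and the pocket mouth at (329.8,199.2). I'm setting out now and turning while I travel.

Emit:
{"method": "step_arm", "body": {
  "commands": [
    {"travel":[0.04,-0.028,-0.01],"turn":[0,0,-7]},
    {"travel":[0.075,-0.058,-0.014],"turn":[0,0,-14]},
    {"travel":[0.11,-0.088,-0.014],"turn":[0,0,-21]},
    {"travel":[0.145,-0.118,-0.014],"turn":[0,0,-28]},
    {"travel":[0.18,-0.148,-0.014],"turn":[0,0,-35]}
  ],
  "gripper": 1.0,
  "force": 30
}}

```text
time: 0.6
position: [0.3469, -0.4035, 0.2502]
tool_rot: [-2.773, -1.476, 0.0]
ft_force: [0.9, -0.9, -0.2]
grip_width: 1.003
grip_force: 0.0
```

Run:
```python
from h import *
for n,t,s,z in(("med",(252.3,199.6),(285.85,232.1),.06),("pocket",(337.8,186),(329.8,199.2),.05)):
    print(n,px2w("top",t,z).round(4),px2w("side",s,z).round(4),tri(t,s)[0].round(4))
print(ctrl.get_state()["position"],ctrl.get_state()["time"])
rows([(.36,-.36,.25),(.37,-.30,.25),(.38,-.25,.25),(.40,-.20,.25),(.41,-.15,.25),(.43,-.1,.25)],-4.5)
```

```text
med [0.5419 0.2267 0.06  ] [0.5396 0.2272 0.06  ] [0.5415 0.2264 0.0589]
pocket [ 0.5742 -0.0049  0.05  ] [ 0.5701 -0.0043  0.05  ] [ 0.5734 -0.0057  0.0485]
[ 0.34692397 -0.40352646  0.25022128] 0.6
[ 43.4 -13.4   0.2] 0.045 [-2.000e-02 -0.000e+00 -2.943e+01]
[ 98.8 -38.6   0.2] 0.106 [-2.000e-02 -0.000e+00 -2.943e+01]
[145.8 -58.2   0.2] 0.157 [-2.000e-02 -0.000e+00 -2.943e+01]
[198.5 -69.6   0.2] 0.21 [-2.000e-02 -0.000e+00 -2.943e+01]
[ 2.456e+02 -8.920e+01  2.000e-01] 0.261 [-2.000e-02 -0.000e+00 -2.943e+01]
[ 2.982e+02 -1.005e+02  2.000e-01] 0.315 [-2.000e-02 -0.000e+00 -2.943e+01]
```

Emit:
{"method": "step_arm", "body": {
  "commands": [
    {"travel":[0.043,-0.013,0],"turn":[0,0,-7]},
    {"travel":[0.085,-0.032,0],"turn":[0,0,-14]},
    {"travel":[0.13,-0.05,0],"turn":[0,0,-21]},
    {"travel":[0.177,-0.064,0],"turn":[0,0,-28]},
    {"travel":[0.224,-0.08,0],"turn":[0,0,-29]}
  ]
}}

```text
time: 1.1
position: [0.4062, -0.1733, 0.2503]
tool_rot: [2.317, 2.121, -0.001]
ft_force: [1.8, 0.4, 1.4]
grip_width: 0.997
grip_force: 0.0
```

Run:
```python
from h import *
print(ctrl.get_state()["position"])
rows([(.42,-.13,.25),(.44,-.085,.25),(.45,-.035,.25),(.46,.01,.25),(.47,.055,.25),(.48,.1,.25),(.5,.145,.22),(.541,.227,.15)],-4)
```

```text
[ 0.40618011 -0.17334684  0.25030612]
[44.4  9.9  0.3] 0.045 [-0.    0.02 -1.07]
[91.  25.9  0.3] 0.095 [-0.    0.02 -1.07]
[141.7  31.4   0.2] 0.145 [-0.    0.02 -1.07]
[187.4  37.4   0.2] 0.191 [-0.    0.02 -1.07]
[2.331e+02 4.340e+01 2.000e-01] 0.237 [-0.    0.02 -1.07]
[2.788e+02 4.940e+01 2.000e-01] 0.283 [-0.    0.02 -1.07]
[325.4  65.3  30.2] 0.333 [-0.    0.02 -1.07]
[410.7  98.9 100.1] 0.434 [-0.    0.02 -1.07]
```

Emit:
{"method": "step_arm", "body": {
  "commands": [
    {"travel":[0.044,0.01,0],"turn":[0,0,-1]},
    {"travel":[0.091,0.024,0],"turn":[0,0,-1]},
    {"travel":[0.14,0.031,0],"turn":[0,0,-1]},
    {"travel":[0.187,0.037,0],"turn":[0,0,-1]},
    {"travel":[0.233,0.044,0],"turn":[0,0,-1]}
  ]
}}

```text
time: 1.6
position: [0.471, 0.0548, 0.2505]
tool_rot: [2.301, 2.138, -0.001]
ft_force: [1.3, -0.0, -0.2]
grip_width: 0.996
grip_force: 0.0
```

Run:
```python
from h import *
print(ctrl.get_state()["position"])
rows([(.48,.1,.22),(.5,.145,.20),(.52,.185,.18),(.541,.227,.16),(.541,.227,.13)],-4)
```

```text
[0.47096053 0.05479591 0.25045166]
[45.8  5.7 30.4] 0.055 [ 0.02  0.05 -0.21]
[92.1 22.3 50.4] 0.107 [ 0.02  0.05 -0.21]
[133.5  39.3  70.3] 0.156 [ 0.02  0.05 -0.21]
[177.   57.2  90.3] 0.207 [ 0.02  0.05 -0.21]
[177.   57.2 120.3] 0.222 [ 0.02  0.05 -0.21]
```

Emit:
{"method": "step_arm", "body": {
  "commands": [
    {"travel":[0.042,0.006,0.024],"turn":[0,0,0]},
    {"travel":[0.084,0.02,0.044],"turn":[0,0,0]},
    {"travel":[0.125,0.036,0.06],"turn":[0,0,0]},
    {"travel":[0.168,0.053,0.075],"turn":[0,0,0]},
    {"travel":[0.177,0.057,0.1],"turn":[0,0,0]}
  ]
}}

```text
time: 2.1
position: [0.5417, 0.2316, 0.1503]
tool_rot: [-2.293, -2.142, -0.008]
ft_force: [0.6, 0.2, 1.1]
grip_width: 1.0
grip_force: 0.0
```

Emit:
{"method": "step_arm", "body": {
  "commands": [
    {"travel":[0,0,0.01],"turn":[0,0,0]},
    {"travel":[0,0,0.01],"turn":[0,0,0]}
  ]
}}

```text
time: 2.3
position: [0.5396, 0.2239, 0.1384]
tool_rot: [-2.3, -2.137, 0.007]
ft_force: [0.5, -1.0, 0.4]
grip_width: 0.998
grip_force: 0.0
```

Run:
```python
from h import *
print(ctrl.get_state()["position"])
rows([(.541,.227,.09),(.541,.227,.043)],-4)
a=snap("side","s1.png");b=snap("top","t1.png")
A=cv2.resize(a[150:300,220:370],(400,400),interpolation=cv2.INTER_CUBIC);B=cv2.resize(b[130:280,180:330],(400,400),interpolation=cv2.INTER_CUBIC)
cv2.imwrite("pics/c2.png",np.hstack([A,B])[:,:,::-1])
```

```text
[0.53957992 0.2238894  0.13841973]
[ 3.3  1.4 48.4] 0.049 [-0.24  0.12 -0.2 ]
[ 3.4  1.6 95.4] 0.095 [-0.24  0.12 -0.2 ]
```

View pics/c2.png

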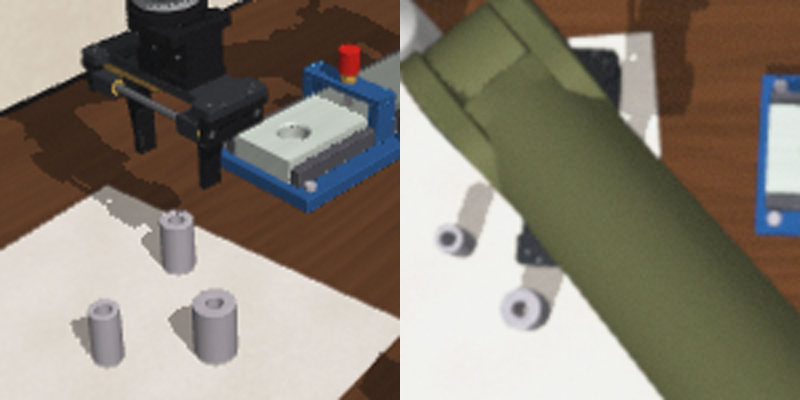

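The side view shows the fingers straddling the medium sleeve, clear of the others. Descending.

Emit:
{"method": "step_arm", "body": {
  "commands": [
    {"travel":[0,0,0.025],"turn":[0,0,0]},
    {"travel":[0,0,0.05],"turn":[0,0,0]},
    {"travel":[0,0,0.05],"turn":[0,0,0]},
    {"travel":[0,0,0.05],"turn":[0,0,0]}
  ]
}}

```text
time: 2.8
position: [0.5417, 0.2243, 0.0919]
tool_rot: [2.302, 2.136, 0.001]
ft_force: [0.5, -0.0, 1.0]
grip_width: 1.001
grip_force: 0.0
```

Run:
```python
from h import *
s=ctrl.get_state();print(s["position"],s["ft_force"])
rows([(.541,.227,.043)],-4)
```

```text
[0.54170135 0.2242831  0.09192968] [ 0.51541535 -0.04912851  0.9979441 ]
[ 2.7 -1.  48.9] 0.049 [ 0.09  0.02 -0.3 ]
```

Emit:
{"method": "step_arm", "body": {
  "commands": [
    {"travel":[0.0025,0,0.025],"turn":[0,0,0]},
    {"travel":[0.0025,0,0.048],"turn":[0,0,0]},
    {"travel":[0.0025,0,0.048],"turn":[0,0,0]},
    {"travel":[0.0025,0,0.048],"turn":[0,0,0]}
  ]
}}

```text
time: 3.2
position: [0.5422, 0.2278, 0.0443]
tool_rot: [2.301, 2.137, 0.003]
ft_force: [0.5, 0.4, -0.0]
grip_width: 0.996
grip_force: 0.0
```

Emit:
{"method": "step_arm", "body": {
  "commands": [
    {"travel":[0,0,0],"turn":[0,0,0]},
    {"travel":[0,0,0],"turn":[0,0,0]},
    {"travel":[0,0,0],"turn":[0,0,0]},
    {"travel":[0,0,0],"turn":[0,0,0]},
    {"travel":[0,0,0],"turn":[0,0,0]}
  ],
  "gripper": 0.3,
  "force": 40
}}

```text
time: 3.7
position: [0.5413, 0.2276, 0.0427]
tool_rot: [2.301, 2.138, 0.0]
ft_force: [1.3, 0.2, -0.2]
grip_width: 0.63
grip_force: 0.0
```

Emit:
{"method": "step_arm", "body": {
  "commands": [
    {"travel":[0,0,0],"turn":[0,0,0]},
    {"travel":[0,0,0],"turn":[0,0,0]},
    {"travel":[0,0,0],"turn":[0,0,0]},
    {"travel":[0,0,0],"turn":[0,0,0]},
    {"travel":[0,0,0],"turn":[0,0,0]}
  ]
}}

```text
time: 4.2
position: [0.5417, 0.2276, 0.0426]
tool_rot: [2.301, 2.138, 0.001]
ft_force: [0.8, 0.4, 0.7]
grip_width: 0.411
grip_force: 40.0
```

Opening is 0.411, or 35.8 mm, which confirms the medium sleeve. Lifting.

Emit:
{"method": "step_arm", "body": {
  "commands": [
    {"travel":[0,0,-0.015],"turn":[0,0,0]},
    {"travel":[0,0,-0.045],"turn":[0,0,0]},
    {"travel":[0,0,-0.08],"turn":[0,0,0]},
    {"travel":[-0.01,0,-0.11],"turn":[0,0,0]},
    {"travel":[-0.04,0.003,-0.12],"turn":[0,0,0]}
  ]
}}

```text
time: 4.7
position: [0.5408, 0.1926, 0.1667]
tool_rot: [-2.294, -2.146, -0.009]
ft_force: [0.2, 0.2, -4.1]
grip_width: 0.409
grip_force: 40.0
```

Run:
```python
from h import *
s=ctrl.get_state();print(s["position"],s["ft_force"],s["grip_width"])
rows([(.573,-.005,.16)],-4)
```

```text
[0.54084554 0.19255299 0.16667459] [ 0.2171136   0.24706057 -4.12267955] 0.40867598189211085
[-195.    45.2    5.9] 0.2 [ 0.2  -0.26  0.19]
```

Emit:
{"method": "step_arm", "body": {
  "commands": [
    {"travel":[-0.035,0.008,0],"turn":[0,0,0]},
    {"travel":[-0.075,0.017,0],"turn":[0,0,0]},
    {"travel":[-0.115,0.026,0],"turn":[0,0,0]},
    {"travel":[-0.155,0.035,0],"turn":[0,0,0]},
    {"travel":[-0.18,0.042,0],"turn":[0,0,0]}
  ]
}}

```text
time: 5.2
position: [0.5691, 0.0008, 0.1625]
tool_rot: [2.305, 2.134, -0.004]
ft_force: [-0.5, 0.4, -2.5]
grip_width: 0.41
grip_force: 40.0
```

Emit:
{"method": "step_arm", "body": {
  "commands": [
    {"travel":[-0.012,0.002,0.01],"turn":[0,0,0]},
    {"travel":[-0.012,0.002,0.02],"turn":[0,0,0]},
    {"travel":[-0.012,0.002,0.03],"turn":[0,0,0]},
    {"travel":[-0.012,0.002,0.03],"turn":[0,0,0]},
    {"travel":[-0.012,0.002,0.03],"turn":[0,0,0]}
  ]
}}

```text
time: 5.7
position: [0.5705, -0.0049, 0.1321]
tool_rot: [-2.297, -2.141, 0.0]
ft_force: [0.3, 0.2, -2.8]
grip_width: 0.412
grip_force: 40.0
```

Run:
```python
from h import *
s=ctrl.get_state();print(s["position"],s["ft_force"],s["grip_width"],s["time"])
rows([(.573,-.005,.16)],-4)
a=snap("side","s2.png");b=snap("top","t2.png")
A=cv2.resize(a[130:230,270:370],(500,500),interpolation=cv2.INTER_CUBIC);B=cv2.resize(b[150:250,300:400],(300,300),interpolation=cv2.INTER_CUBIC)
C=np.zeros((500,800,3),np.uint8);C[:,:500]=A;C[:300,500:]=B
cv2.imwrite("pics/c3.png",C[:,:,::-1])
```

```text
[ 0.57048318 -0.00488699  0.13210302] [ 0.25256807  0.22678742 -2.78970687] 0.4115805739285485 5.7
[  0.1   2.5 -27.9] 0.028 [-0.07 -0.05 -0.02]
```

View pics/c3.png

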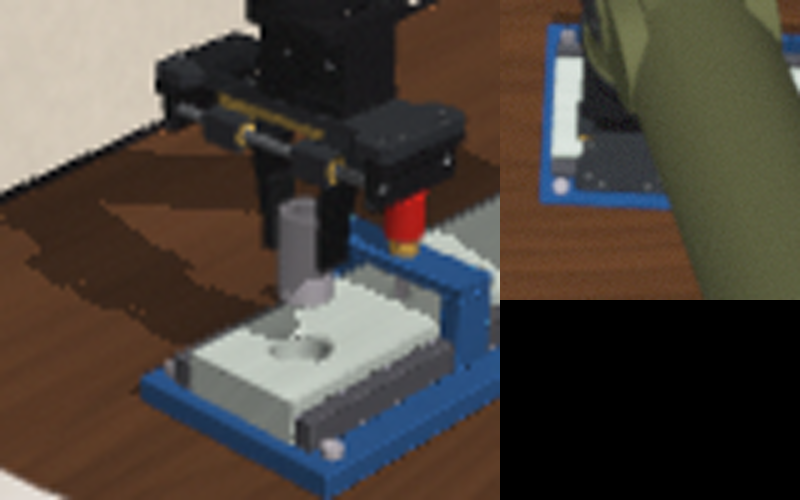

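Run:
```python
from h import *
print("pocket px for (.573,-.005):",w2px("side",(.573,-.005,.05)),"(.571,..)",w2px("side",(.571,-.005,.05)), "y+2", w2px("side",(.573,-.003,.05)))
t=np.linspace(0,2*np.pi,200)
p=np.array([w2px("side",(.5705+.018*np.cos(a),-.0049+.018*np.sin(a),.0891)) for a in t])
q=(p+.5-[270,130])*5
print("pred crop box",q.min(0),q.max(0),"centre",w2px("side",(.5705,-.0049,.0891)))
P=np.array([w2px("side",(.573+.0195*np.cos(a),-.005+.0195*np.sin(a),.05)) for a in t]);q=(P+.5-[270,130])*5;print("pocket pred box",q.min(0),q.max(0))
```

```text
pocket px for (.573,-.005): [329.22821457 198.83338208] (.571,..) [329.71143637 199.03239168] y+2 [328.83734501 199.07429425]
pred crop box [273.56736281 281.14845242] [330.41791618 308.42672964] centre [329.89837983 188.42338148]
pocket pred box [268.3697963  331.64897291] [328.91321669 362.08993505]
```

Seen against the prediction, the sleeve (277–333, pred. 274–330) and the pocket mouth (centre 301, pred. 299) share the same small bias, so the alignment is within the chamfer. Lowering to just above the mouth.

Emit:
{"method": "step_arm", "body": {
  "commands": [
    {"travel":[0.0005,0.002,0.01],"turn":[0,0,0]},
    {"travel":[0.0005,0.002,0.025],"turn":[0,0,0]},
    {"travel":[0.0005,0.002,0.034],"turn":[0,0,0]},
    {"travel":[0.0005,0.002,0.034],"turn":[0,0,0]},
    {"travel":[0.0005,0.002,0.034],"turn":[0,0,0]}
  ]
}}

```text
time: 6.3
position: [0.5728, -0.0068, 0.098]
tool_rot: [-2.301, -2.138, 0.001]
ft_force: [0.5, -0.4, -3.5]
grip_width: 0.408
grip_force: 40.0
```

Emit:
{"method": "step_arm", "body": {
  "commands": [
    {"travel":[0,0,0.003],"turn":[0,0,0]},
    {"travel":[0,0,0.005],"turn":[0,0,0]},
    {"travel":[0,0,0.007],"turn":[0,0,0]},
    {"travel":[0,0,0.009],"turn":[0,0,0]},
    {"travel":[0,0,0.009],"turn":[0,0,0]}
  ]
}}

```text
time: 6.8
position: [0.5737, -0.0063, 0.0902]
tool_rot: [2.301, 2.138, 0.002]
ft_force: [0.3, 0.7, -2.9]
grip_width: 0.409
grip_force: 40.0
```

Emit:
{"method": "step_arm", "body": {
  "commands": [
    {"travel":[0.001,-0.0005,0.002],"turn":[0,0,0]},
    {"travel":[0.001,-0.0005,0.004],"turn":[0,0,0]},
    {"travel":[0.001,-0.0005,0.006],"turn":[0,0,0]},
    {"travel":[0.001,-0.0005,0.006],"turn":[0,0,0]}
  ]
}}

```text
time: 7.2
position: [0.5733, -0.0059, 0.0833]
tool_rot: [2.301, 2.138, 0.002]
ft_force: [3.5, -0.3, -3.9]
grip_width: 0.407
grip_force: 40.0
```

It's 9 mm into the pocket with a light side load. Continuing down.

Emit:
{"method": "step_arm", "body": {
  "commands": [
    {"travel":[0,0.0005,0.003],"turn":[0,0,0]},
    {"travel":[0,0.0008,0.006],"turn":[0,0,0]},
    {"travel":[0,0.0008,0.009],"turn":[0,0,0]},
    {"travel":[0,0.0008,0.009],"turn":[0,0,0]}
  ]
}}

```text
time: 7.6
position: [0.5735, -0.0059, 0.074]
tool_rot: [-2.301, -2.138, -0.0]
ft_force: [4.2, -0.5, -6.3]
grip_width: 0.409
grip_force: 40.0
```

Emit:
{"method": "step_arm", "body": {
  "commands": [
    {"travel":[0,0.0008,0.001],"turn":[0,0,0]},
    {"travel":[0,0.0008,0.0025],"turn":[0,0,0]},
    {"travel":[0,0.0008,0.003],"turn":[0,0,0]},
    {"travel":[0,0.0008,0.003],"turn":[0,0,0]}
  ]
}}

```text
time: 8.0
position: [0.5738, -0.0059, 0.0725]
tool_rot: [-2.301, -2.138, 0.002]
ft_force: [-1.7, -0.0, 5.3]
grip_width: 0.406
grip_force: 40.0
```

It's on the bottom (z 0.0725, upward force). Releasing.

Emit:
{"method": "step_arm", "body": {
  "commands": [
    {"travel":[0,0,-0.001],"turn":[0,0,0]},
    {"travel":[0,0,-0.001],"turn":[0,0,0]},
    {"travel":[0,0,-0.001],"turn":[0,0,0]},
    {"travel":[0,0,-0.001],"turn":[0,0,0]},
    {"travel":[0,0,-0.001],"turn":[0,0,0]}
  ],
  "gripper": 0.75
}}

```text
time: 8.5
position: [0.5742, -0.006, 0.0724]
tool_rot: [-2.302, -2.138, 0.0]
ft_force: [-1.1, -0.5, 0.6]
grip_width: 0.728
grip_force: 0.0
```

Emit:
{"method": "step_arm", "body": {
  "commands": [
    {"travel":[0,0,0],"turn":[0,0,0]},
    {"travel":[0,0,-0.02],"turn":[0,0,0]},
    {"travel":[0,0,-0.05],"turn":[0,0,0]},
    {"travel":[0,0,-0.085],"turn":[0,0,0]},
    {"travel":[0,0,-0.11],"turn":[0,0,0]}
  ]
}}

```text
time: 9.0
position: [0.5748, -0.0057, 0.1847]
tool_rot: [2.3, 2.138, 0.002]
ft_force: [0.3, 0.3, 0.5]
grip_width: 0.751
grip_force: 0.0
```

Run:
```python
from h import *
s=ctrl.get_state();print(s["position"],s["ft_force"],s["grip_width"],s["time"])
rows([(.5665,-.105,.18),(.5665,-.105,.108)],-4)
a=snap("side","s3.png")
A=cv2.resize(a[100:220,270:400],(780,720),interpolation=cv2.INTER_CUBIC)[130:]
cv2.imwrite("pics/c4.png",A[:,:,::-1])
print("sleeve top pred px seated",w2px("side",(.573,-.0055,.09)),w2px("side",(.573,-.0055,.095)))
```

```text
[ 0.57481999 -0.00569524  0.18466417] [0.29942244 0.29949723 0.47184929] 0.7510348048195427 9.0
[-99.6  -1.    4.7] 0.1 [ 0.1  0.  -0.2]
[-99.6  -1.2  76.7] 0.126 [ 0.1  0.  -0.2]
sleeve top pred px seated [329.40517356 187.86295179] [329.41526852 186.47391167]
```

View pics/c4.png

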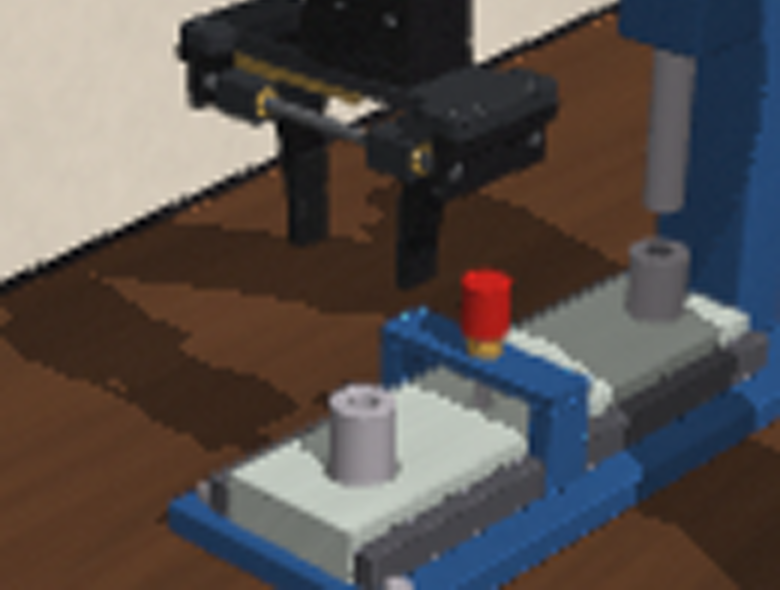

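The sleeve stands seated and upright (top at crop (363,400)). Next is the knob at crop (487,305).

Emit:
{"method": "step_arm", "body": {
  "commands": [
    {"travel":[-0.035,0,0],"turn":[0,0,0]},
    {"travel":[-0.07,0,0],"turn":[0,0,0]},
    {"travel":[-0.095,0,0],"turn":[0,0,0]},
    {"travel":[-0.1,-0.0005,0],"turn":[0,0,0]},
    {"travel":[-0.1,-0.0005,0],"turn":[0,0,0]}
  ]
}}

```text
time: 9.55
position: [0.5662, -0.1062, 0.1822]
tool_rot: [-2.303, -2.136, -0.0]
ft_force: [-0.4, 0.5, -0.5]
grip_width: 0.751
grip_force: 0.0
```

Emit:
{"method": "step_arm", "body": {
  "commands": [
    {"travel":[0,0,0.02],"turn":[0,0,0]},
    {"travel":[0,0,0.045],"turn":[0,0,0]},
    {"travel":[0,0,0.065],"turn":[0,0,0]},
    {"travel":[0,0,0.075],"turn":[0,0,0]},
    {"travel":[0,0,0.075],"turn":[0,0,0]}
  ]
}}

```text
time: 10.05
position: [0.5656, -0.1037, 0.1063]
tool_rot: [-2.297, -2.139, 0.001]
ft_force: [0.5, 0.4, -0.3]
grip_width: 0.75
grip_force: 0.0
```

Run:
```python
from h import *
s=ctrl.get_state();print(s["position"],s["ft_force"],s["grip_width"],s["time"])
rows([(.567,-.1055,.108)],-4)
a=snap("side","s4.png")
A=cv2.resize(a[100:220,270:400],(780,720),interpolation=cv2.INTER_CUBIC)[130:]
cv2.imwrite("pics/c5.png",A[:,:,::-1])
```

```text
[ 0.56562656 -0.1036999   0.10632957] [ 0.50360706  0.44124677 -0.32607634] 0.7495135116414713 10.05
[-1.7  1.5 -1.7] 0.003 [-0.14 -0.07 -0.07]
```

View pics/c5.png

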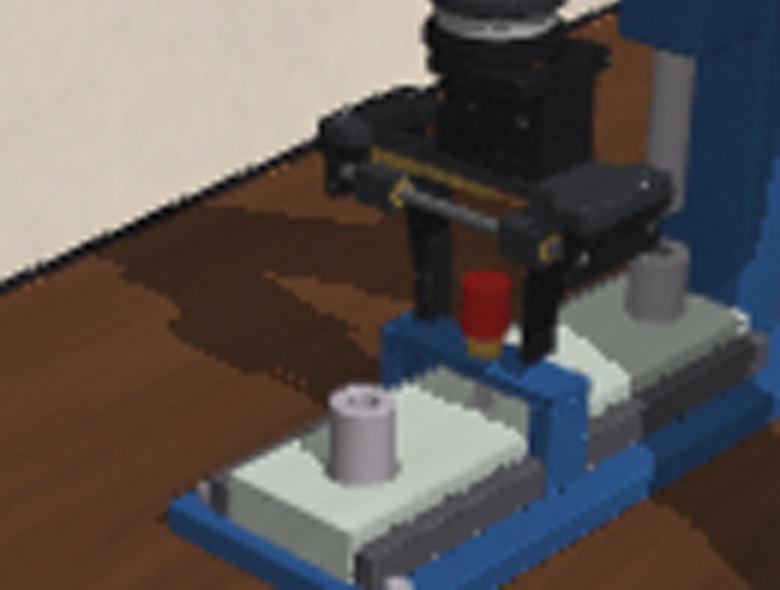

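The knob stands between the fingers, and the fingertips are just above the bridge. Closing.

Emit:
{"method": "step_arm", "body": {
  "commands": [
    {"travel":[-0.001,0.001,-0.001],"turn":[0,0,0]},
    {"travel":[-0.001,0.001,-0.001],"turn":[0,0,0]},
    {"travel":[-0.001,0.001,-0.001],"turn":[0,0,0]},
    {"travel":[-0.001,0.001,-0.001],"turn":[0,0,0]},
    {"travel":[-0.001,0.001,-0.001],"turn":[0,0,0]}
  ],
  "gripper": 0.2,
  "force": 45
}}

```text
time: 10.6
position: [0.5674, -0.1068, 0.1088]
tool_rot: [2.301, 2.138, 0.0]
ft_force: [0.1, -0.5, -0.3]
grip_width: 0.381
grip_force: 0.0
```

Emit:
{"method": "step_arm", "body": {
  "commands": [
    {"travel":[0,0,0],"turn":[0,0,0]},
    {"travel":[0,0,0],"turn":[0,0,0]},
    {"travel":[0,0,0],"turn":[0,0,0]},
    {"travel":[0,0,0],"turn":[0,0,0]},
    {"travel":[0,0,0],"turn":[0,0,0]}
  ]
}}

```text
time: 11.1
position: [0.567, -0.1068, 0.1086]
tool_rot: [-2.301, -2.138, 0.001]
ft_force: [-3.0, 0.4, 4.5]
grip_width: 0.31
grip_force: 45.0
```

Emit:
{"method": "step_arm", "body": {
  "commands": [
    {"travel":[0,0,-0.004],"turn":[0,0,0]},
    {"travel":[0,0,-0.008],"turn":[0,0,0]},
    {"travel":[0,0,-0.012],"turn":[0,0,0]},
    {"travel":[0,0,-0.016],"turn":[0,0,0]},
    {"travel":[0,0,-0.018],"turn":[0,0,0]}
  ]
}}

```text
time: 11.6
position: [0.5669, -0.1067, 0.1262]
tool_rot: [-2.301, -2.138, 0.001]
ft_force: [0.6, 0.0, -11.1]
grip_width: 0.311
grip_force: 45.0
```

Emit:
{"method": "step_arm", "body": {
  "commands": [
    {"travel":[0,0,-0.001],"turn":[0,0,0]},
    {"travel":[0,0,-0.002],"turn":[0,0,0]},
    {"travel":[0,0,-0.003],"turn":[0,0,0]},
    {"travel":[0,0,-0.003],"turn":[0,0,0]},
    {"travel":[0,0,-0.003],"turn":[0,0,0]}
  ]
}}

```text
time: 12.1
position: [0.5669, -0.1067, 0.1288]
tool_rot: [-2.301, -2.138, 0.001]
ft_force: [1.5, -0.5, -16.0]
grip_width: 0.308
grip_force: 45.0
```

Emit:
{"method": "step_arm", "body": {
  "commands": [
    {"travel":[0,0,-0.001],"turn":[0,0,0]},
    {"travel":[0,0,-0.001],"turn":[0,0,0]},
    {"travel":[0,0,-0.001],"turn":[0,0,0]},
    {"travel":[0,0,-0.001],"turn":[0,0,0]},
    {"travel":[0,0,-0.001],"turn":[0,0,0]}
  ]
}}

```text
time: 12.6
position: [0.5668, -0.1067, 0.1289]
tool_rot: [-2.301, -2.137, 0.0]
ft_force: [5.2, -1.4, -25.8]
grip_width: 0.308
grip_force: 45.0
```

Run:
```python
from h import *
s=ctrl.get_state();print(s["position"],s["ft_force"],s["grip_width"],s["time"])
a=snap("side","s5.png")
A=cv2.resize(a[100:300,240:440],(600,600),interpolation=cv2.INTER_CUBIC)
cv2.imwrite("pics/c6.png",A[:,:,::-1])
b0,_=red("side","pics/s4.png",(330,370,130,200));b1,n=red("side","pics/s5.png",(330,370,130,200));print(b0,b1,n,w2px("side",(.567,-.106,.11))-w2px("side",(.567,-.106,.13)))
```

```text
[ 0.56684207 -0.10673865  0.1289079 ] [  5.15362778  -1.3902876  -25.84610377] 0.3080546046933631 12.6
[nan nan] [nan nan] 0 [-0.20102441  5.48107084]h.py:35: RuntimeWarning: Mean of empty slice.
  return np.array([u[k].mean(),v[k].mean()]),k.sum()
  ret = ret.dtype.type(ret / rcount)
```

View pics/c6.png

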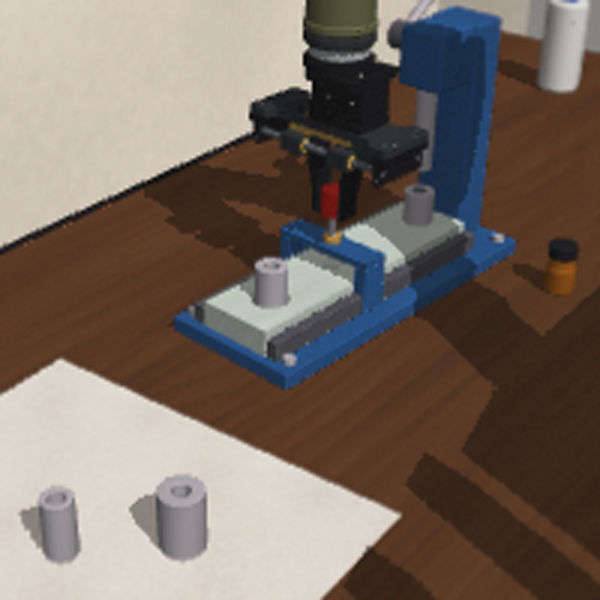

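The plunger is hard against its stop: the force rose 10 N for 0.1 mm, and the picture shows the stem exposed under the knob. I'll ease off slightly, confirm the hold, then hand in.

Emit:
{"method": "step_arm", "body": {
  "commands": [
    {"travel":[0,0,0.0005],"turn":[0,0,0]},
    {"travel":[0,0,0.0005],"turn":[0,0,0]},
    {"travel":[0,0,0.0005],"turn":[0,0,0]}
  ],
  "force": 50
}}

```text
time: 12.95
position: [0.5669, -0.1067, 0.1289]
tool_rot: [-2.301, -2.138, 0.001]
ft_force: [4.7, -1.2, -25.8]
grip_width: 0.309
grip_force: 50.0
```

Run:
```python
from h import *
s=ctrl.get_state();print(s["position"],s["ft_force"],s["grip_width"],s["grip_force"])
if s["ft_force"][2]<-14 and s["position"][2]>.1283: print(ctrl.close_job())
```

```text
[ 0.56685832 -0.10672895  0.1289248 ] [  4.74486803  -1.20646661 -25.82104142] 0.30914950132024094 50.00116556882858
the job is handed in; nothing more can be done
None
```

The job is handed in at about 13 s: the medium (36 mm) sleeve stands fully down in the pocket and released, the gripper holds the red knob at the top of its travel, and the other sleeves, bottle and vial were never touched; the judge's verdict was not shown.

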